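Check the hand brake of the fermenter lift cart

TASK

Check the hand brake of the loaded lift cart parked at the bench: with the backs or tips of your fingers, press the long brake lever in towards the push bar until it comes up firm at its stop, short of the bar, and keep it pressed firmly, without forcing it, for about a second. Then ease it back out with your fingers, not letting it snap, and come clear. Do not grip the lever or bear on the push bar, do not press the short thumb paddle (it lets the loaded deck down), and leave the things on the bench where they are.

Things in the scene. Friction and masses are not known exactly. Their poses are not given: they have to be found in the camera images.
- cart: Fixed grey lift cart with a white fermenter pail, standing beyond the bench. Origin: middle of its push bar's axis, 200 mm above the bench; own x points from the bar towards the pail (away from the robot), y along the level bar, z up. Bar 30 mm thick, rubber grips 35 mm (own y 152 to 278 mm either side). From own y +-310 mm the side tubes slope down at 45 degrees towards own +x.
- brake_lever (a joint): Angle of the brake lever, rad: 0 at rest (out), growing as it is pressed in towards the bar. A spring returns it: about 2.5 N at the pad at the start, 4 N near the stop. At 0.34 the brake bites and it comes up firm (a little spongy: about 2.5 N more per further mm at the pad), with about 25 mm left between lever and bar grip.
- lever_pad (a point): Where to press: on the blade's outer (pail-side) face, mid height, 32 mm short of the ball end; moves with the lever. Aluminium blade 140 mm long, 16 high, 9 thick, on the pail side of the bar, level with it, running to the cart's own -y; ball end 18 mm. At rest the pad is 96 mm from the bar's axis; pressing to the stop moves it 40 mm to the cart's own -x and 11 mm to its -y.
- lever_hinge (a point): Vertical hinge axis of the brake lever at blade mid height, in its clamp on the bar, 46 mm from the bar's axis on the pail side. Does not move. The pad lies 110 mm from it along the cart's own -y.
- lever_outer: The outer (pail-side) half of the lever blade's thickness, with the ball end: the side to press on. Origin on the lever's hinge axis.
- lever_inner: The inner (bar-side) half of the blade's thickness, which a grip on the blade would touch. Origin on the lever's hinge axis.
- lower_paddle (a joint): Angle of the thumb paddle that lowers the lift deck, rad: 0 at rest, grows when it is pressed down. Not to be pressed.
- paddle_top (a point): Top of the short black thumb paddle (26 mm wide, 63 mm long), on top of the bar on the other side (cart's own +y) and sticking out towards the robot, about 30 mm above the bar's axis.
- wine_bottle: Dark green glass wine bottle, 74 mm across and 292 mm tall, standing on the bench; origin under its centre.
- rinse_bottle: White plastic bottle, 62 mm across and 150 mm tall, standing on the bench; origin under its centre.
- spanner: Steel spanner 180 mm long lying on the bench; origin under its middle.
- steel_jug: Steel mug 90 mm across and 100 mm tall with a handle, standing on the bench; origin under its centre.

How it is judged (in metres and radians):
On the way:
1. the brake lever is pressed in against its stop by the fingers on its outer face, firmly (over 7 N), for 0.6 s (value of joint brake_lever above 0.33 rad and contact force between the fingers and lever_outer above 7 N), for 0.6 s.
At the end, for the whole second after the job is handed in: After being pressed to its stop the brake lever is back out (within 0.03 rad of rest), the thumb paddle is up (within 0.05 rad), and the four things on the bench stand within 20 mm of where they were (value of joint brake_lever below 0.03 rad and value of joint lower_paddle below 0.05 rad and distance of each of wine_bottle, rinse_bottle, spanner, steel_jug from where it was at the start of the episode below 0.02 m); the robot touches nothing.
It fails at once if the lever is forced (over 45 N) or snaps back (faster than 4 rad/s outwards) (contact force between any of the fingers, the arm and lever_outer above 45 N or velocity of joint brake_lever below -4 rad/s).
It fails at once if the lever blade is gripped (fingers on both its faces) (contact force between the fingers and lever_outer above 2 N and contact force between the fingers and lever_inner above 2 N).
It fails at once if the robot bears on the push bar or the cart (over 5 N) (contact force between any of the fingers, the arm and cart above 5 N).
It fails at once if the thumb paddle is pressed (value of joint lower_paddle above 0.08 rad).
It fails at once if a thing on the bench is knocked, carried or lifted (30 mm or more) (distance of any of wine_bottle, rinse_bottle, spanner, steel_jug from where it was at the start of the episode above 0.03 m).
It also fails if it takes over 56 s, if anything falls off the work surface, if the arm or the gripper's body presses on something with over 40 N, if the wrist force passes 120 N, or if a joint passes its speed limit or range.

ROBOT

A 6-joint arm with a two-finger parallel gripper is mounted at the origin on the work surface. World frame = base frame: x ahead of the robot, y to its left, z up, the work surface at z = 0. Lengths are in m, angles in degrees, forces in N, time in s.
With the tool pointing down it reaches from about 0.35 to 0.875 m from the base axis. Payload 4.2 kg.
Tool frame: the origin (TCP) lies midway between the tips of the shut fingers; the grasp point (between the pads) lies 19 mm behind it; y points along the fingers, x is the direction in which the jaws open and shut, and the axes are right-handed (so a half turn about y gives the same grasp; the last joint's range is limited). The gripper opens to 87 mm and grips with 3 to 60 N. Pads are 19 mm wide; open, the fingers measure 117 mm over their backs; the gripper's body (75 mm by 190 mm) begins 51 mm behind the grasp point.
Start: joints at [80.42, 22.042, 0.453, 0, -68.411, -14.817], TCP at [0.258, 0.569, 0.223] pointing down, gripper open.
Joint ranges: [-179.83, 179.83], [-69.29, 118.12], [-61.27, 80.66], [-181.25, 117.63], [-171.15, -9.14], [-177.46, 177.46]. Speed limits (degrees/s): [159.86, 159.86, 180, 180, 180, 180].

INTERFACE

Orientations are given as a 3x3 rotation matrix whose columns are the frame's x, y, z axes.
In Python, from station import * gives the robot as it stands.
- The arm moves only by the tool jog_arm, never from a script. Its argument "series" is a list of rows, each a list of 3 entries, a list of its own where there are three numbers: the shift along the tool's x, y, z in m, then the turn, a rotation vector about the tool's x, y, z in degrees, then the finger opening in m, from 0 to 0.087. A call has 1 to 10 rows; each row shifts and turns the commanded pose from where the row before left it, along the tool's axes as they then stand; what a row does not reach is not made up. A row lasts 1/8 s, in which the tool goes at most 62.5 mm and 10.7 degrees, less where a joint would pass 70% of its speed; a pose out of reach is approached as far as the arm can. A call is refused whole if a number of a shift passes 0.0625 or a number of a turn 10.7, either way. A call with a gripper value outside its range is refused whole. The fingers move at their own pace and stop on an object; the grip force is fixed at half the most. Time passes only in rows, so rows that do not move let the fingers close. It gives the time, the measured TCP pose, the force and the opening at its end, in the units of the state.
- sense(): the state, without advancing time (a new reading comes with each control period).
- capture(name): name is "scene" or "top" or "wrist"; returns the picture (420x560x3 uint8, red, green, blue); there is no depth.
- camera_info(name): a dict with "fx", "fy", "cx", "cy" (pixels), "rvec" (rotation vector, rad) and "tvec" (3), from world to camera coordinates, as OpenCV has them. Camera axes: x right, y down, z forward; pixel columns grow to the right and rows downward; lengths in m; the calibration is good to about 2 mm. A picture is of the moment at which its call begins: read the wrist's pose just before it. camera_info takes no time and is no camera call; for the wrist camera it gives the pose at the moment of the call.
- finish_job(): hands the job in, once; it reports no verdict.
The state is a dict: "time_s": time; "joints": joint angles; "joint_velocities": joint speeds; "effort": joint torques, N m; "tcp_pos": TCP position; "ee_rot": TCP orientation; "wrist_force": force on the tool from outside, world axes, zero at the start; "moment": the same for the moment, N m; "gripper_width": opening from 0.0 (shut) to 1.0 (fully open).
Only numpy, scipy, OpenCV 4.12 (cv2) and the standard library are available. Lean on these libraries where they do the work, as an engineer would, in place of code of your own. Each camera call takes 0.05 s, during which the arm holds its last target. There are 200 camera calls.

## Working session

There is one attempt and no reset: what is moved stays moved. The work goes in short steps, Python scripts to look and compute and a tool call to move; the robot and the scene stay as the last step left them, time stands still between calls to the robot, and variables do not carry over. Pictures are saved under pics/ and viewed, about 8 in all and at most 12, crops included, and the job is handed in when it is done.

Besides the shell and the picture viewer there is one more tool, called after "Call:" as name([rows], argument=value, ...), one row to a line, values as JSON. jog_arm: Moves the arm, as the interface text tells. Its arguments: {"type":"object","properties":{"series":{"type":"array","items":{"type":"array"}}},"required":["series"]}

```bash
mkdir -p pics
python3 - <<'E'
from station import *
import cv2
s=sense();print(s['time_s'],s['tcp_pos'],s['ee_rot'],s['wrist_force'])
for n in("scene","top","wrist"):
    print(n,camera_info(n)); cv2.imwrite(f"pics/{n}0.png",capture(n)[:,:,::-1])
E
```

```text
0.0 [0.25790946 0.56867367 0.22146044] [[-4.13289952e-01 -8.31051837e-04  9.10599102e-01]
 [-9.10596981e-01 -1.96622115e-03 -4.13290784e-01]
 [ 2.13390528e-03 -9.99997722e-01  5.58661502e-05]] [ 0.14662869  0.29166603 -0.09389748]
scene {'fx': 416.1441214779001, 'fy': 416.1441214779001, 'cx': 282.2501698773359, 'cy': 204.3131845599939, 'rvec': array([ 1.86269263,  1.85093119, -0.61512501]), 'tvec': array([ 0.05497813, -0.28713418,  1.37467687])}
top {'fx': 526.335284940527, 'fy': 526.335284940527, 'cx': 273.1555374826467, 'cy': 204.23599944847078, 'rvec': array([ 2.16337   , -2.13579753,  0.14621014]), 'tvec': array([-0.06534192,  0.46839291,  1.58404141])}
wrist {'fx': 343.79741987815885, 'fy': 343.79741987815885, 'cx': 274.5843854288016, 'cy': 211.00215695168978, 'rvec': array([-1.61904606,  2.51509011,  0.31016065]), 'tvec': array([ 0.62321774, -0.028828  ,  0.38847533])}
```

View pics/scene0.png

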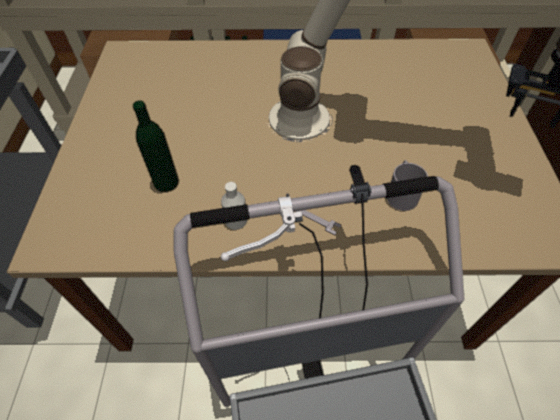

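View pics/top0.png

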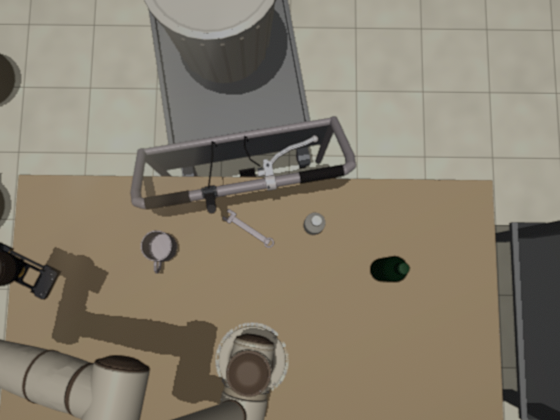

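The scene view looks from the pail side. It shows the ball end at about (225,257), the clamp at about (288,210) and the grips at about (192–248) and (385–438). The top view has +x up: ball at about (315,140), clamp at about (268,172), bar from about (140,200) to (350,170), rinse bottle at (315,223).

```bash
cat > h.py <<'E'
import cv2,numpy as np
from station import *
def ray(n,uv,info=None):
    c=info or camera_info(n);R=cv2.Rodrigues(c['rvec'])[0];t=np.asarray(c['tvec'])
    d=R.T@np.array([(uv[0]-c['cx'])/c['fx'],(uv[1]-c['cy'])/c['fy'],1]);return -R.T@t,d
def plane(n,uv,z):
    o,d=ray(n,uv);return o+d*(z-o[2])/d[2]
def tri(a,b):
    (o1,d1),(o2,d2)=ray("scene",a),ray("top",b)
    k=np.linalg.lstsq(np.c_[d1,-d2],o2-o1,rcond=None)[0]
    p,q=o1+k[0]*d1,o2+k[1]*d2;return (p+q)/2,np.linalg.norm(p-q)
E
python3 - <<'E'
from h import *
print(tri((225,257),(315,140)))
for p in[(225,257),(190,219),(438,183),(288,210)]:print('scene',p,plane("scene",p,.2))
for p in[(315,140),(345,170),(145,200),(268,172)]:print('top',p,plane("top",p,.2))
a=cv2.imread('pics/scene0.png')[165:275,175:370];b=cv2.imread('pics/top0.png')[110:220,180:375]
o=np.vstack([cv2.resize(i,(780,440),interpolation=cv2.INTER_CUBIC)[:, :] for i in(a,b)])
cv2.imwrite('pics/crop.png',cv2.resize(o,(532,600),interpolation=cv2.INTER_AREA))
E
```

```text
(array([ 0.63088927, -0.17423482,  0.19174732]), np.float64(0.0015556468007858996))
scene (225, 257) [ 0.63549745 -0.17214431  0.2       ]
scene (190, 219) [ 0.54228666 -0.25431614  0.2       ]
scene (438, 183) [0.44730511 0.29843628 0.2       ]
scene (288, 210) [ 0.52024594 -0.0440761   0.2       ]
top (315, 140) [ 0.62879329 -0.17437022  0.2       ]
top (345, 170) [ 0.54440976 -0.25773572  0.2       ]
top (145, 200) [0.45327105 0.29312047 0.2       ]
top (268, 172) [ 0.53603947 -0.0442694   0.2       ]
```

View pics/crop.png

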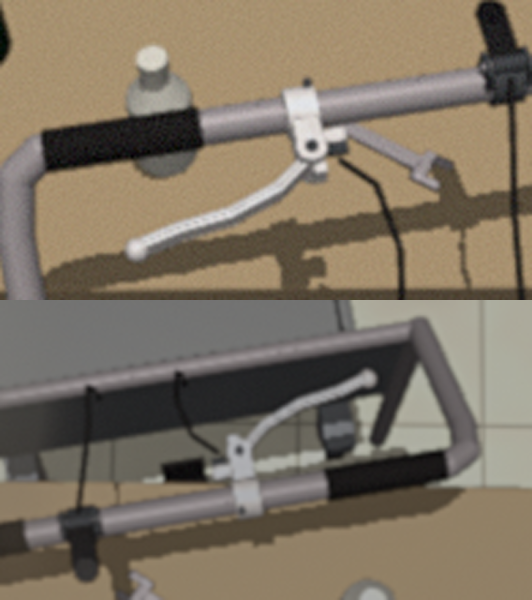

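The crop shows, in full-image pixels: ball at scene (225.2,256.3) and top (315.6,138.6); hinge at scene (289.4,218.5) and top (267.6,165.0); right-grip ends at scene (191,220)/(248.3,211.6) and top (343.5,170.5)/(300.2,177.8).

Run:
```python
from h import *
P={}
for n,a,b in[('ball',(225.2,256.3),(315.6,138.6)),('hinge',(289.4,218.5),(267.6,165)),('gout',(191.1,220),(343.5,170.5)),('gin',(248.3,211.6),(300.2,177.8))]:
    P[n],e=tri(a,b);print(n,P[n].round(4),round(e,4))
# left grip ends onto z=.2
print(plane("scene",(438,183),.2),plane("top",(145,200),.2))
go,gi=P['gout'],P['gin'];print('griplen',np.linalg.norm(go-gi))
u=(gi-go);u[2]=0;u/=np.linalg.norm(u)
L=(plane("scene",(438,183),.2)+plane("top",(145,200),.2))/2
v=L-go;v[2]=0;print('len out-out',np.linalg.norm(v));y=v/np.linalg.norm(v);print('y',y,u)
x=np.array([y[1],-y[0],0]);O=go+278e-3*y;O[2]=.2
print('x',x,'O',O,'yaw',np.degrees(np.arctan2(x[1],x[0])))
for n in P:print(n,'own',np.round([(P[n]-O)@x,(P[n]-O)@y,P[n][2]],4))
for n,uv,z in[('rinse',(315,219),.15)]:print(n,plane('top',uv,z))
for n,uv in[('wine',(406,267))]:print(n,plane('top',uv,.292))
```

```text
ball [ 0.633  -0.1742  0.1983] 0.004
hinge [ 0.5527 -0.0424  0.2145] 0.0014
gout [ 0.5433 -0.2531  0.1976] 0.0016
gin [ 0.5214 -0.1322  0.1965] 0.0032
[0.44730511 0.29843628 0.2       ] [0.45327105 0.29312047 0.2       ]
griplen 0.12287963863515287
len out-out 0.5566882194177128
y [-0.16706641  0.98594565  0.        ] [-0.17833878  0.98396915  0.        ]
x [0.98594565 0.16706641 0.        ] O [0.49684752 0.02100694 0.2       ] yaw 9.617297467604793
ball own [ 0.1017 -0.2152  0.1983]
hinge own [ 0.0445 -0.0718  0.2145]
gout own [-0.     -0.278   0.1976]
gin own [-0.0014 -0.1551  0.1965]
rinse [ 0.41220584 -0.17870975  0.15      ]
wine [ 0.27729521 -0.39811327  0.292     ]
```

The fit agrees with the given sizes: grip 123 mm (126 given), end to end 557 mm (556), hinge own (45,−72) and ball own (102,−215), both as expected. Cart yaw is about 9.6°, with the origin at (0.497, 0.021). Now I lift, shut the fingers and turn 34° so that tool z lies along cart x.

Call:
jog_arm([
  [[0,-0.03,0],[0,0,0],0],
  [[0,-0.05,0],[0,0,0],0],
  [[0,-0.05,0],[0,-8.5,0],0],
  [[0,-0.01,0],[0,-8.5,0],0],
  [[0,0,0],[0,-8.5,0],0],
  [[0,0,0],[0,-8.5,0],0],
  [[0,0,0],[0,0,0],0],
])

```text
time_s: 1.02
tcp_pos: [0.258, 0.5691, 0.3621]
ee_rot: [[0.165, -0.0, 0.986], [-0.986, -0.001, 0.165], [0.001, -1.0, -0.0]]
wrist_force: [-0.3, -0.7, -0.1]
gripper_width: 0.283
```

Orientation as planned. Now I traverse at z = 0.36, keeping the height above the bar.

Call:
jog_arm([
  [[0.03,0,0.01],[0,0,0],0],
  [[0.05,0,0.02],[0,0,0],0],
  [[0.05,0,0.02],[0,0,0],0],
  [[0.05,0,0.02],[0,0,0],0],
  [[0.05,0,0.02],[0,0,0],0],
  [[0.05,0,0.02],[0,0,0],0],
  [[0.05,0,0.02],[0,0,0],0],
  [[0.05,0,0.02],[0,0,0],0],
  [[0.05,0,0.02],[0,0,0],0],
  [[0.02,0,0.01],[0,0,0],0],
])

```text
time_s: 2.28
tcp_pos: [0.5115, 0.1531, 0.3624]
ee_rot: [[0.161, -0.0, 0.987], [-0.987, -0.0, 0.161], [0.0, -1.0, -0.0]]
wrist_force: [0.1, 0.0, -0.6]
gripper_width: 0.003
```

Call:
jog_arm([
  [[0.03,0,0.01],[0,0,0],0],
  [[0.05,0,0.02],[0,0,0],0],
  [[0.05,0,0.02],[0,0,0],0],
  [[0.05,0,0.02],[0,0,0],0],
  [[0.05,0,0.02],[0,0,0],0],
  [[0.05,0,0.02],[0,0,0],0],
  [[0.03,0,0.01],[0,0,0],0],
  [[0,0,0],[0,0,0],0],
])

```text
time_s: 3.28
tcp_pos: [0.6812, -0.1323, 0.3604]
ee_rot: [[0.161, -0.003, 0.987], [-0.987, -0.0, 0.161], [-0.0, -1.0, -0.003]]
wrist_force: [0.0, 0.0, 0.0]
gripper_width: 0.005
```

```bash
cat > s.py <<'E'
from h import *
O=np.array([.4968,.0210,.2]);x=np.array([.9859,.1671,0]);y=np.array([-.1671,.9859,0])
s=sense();d=np.array(s['tcp_pos'])-O
print(s['time_s'],'own',(d@x).round(4),(d@y).round(4),'z',s['tcp_pos'][2].round(4),'F own',np.round([s['wrist_force']@x,s['wrist_force']@y,s['wrist_force'][2]],2),'w',s['gripper_width'],'rot',s['ee_rot'].round(3).tolist())
E
python3 s.py; python3 -c "
from h import *
o=np.hstack([capture('scene')[120:400,120:400],capture('top')[40:320,140:420]])[:,:,::-1]
cv2.imwrite('pics/p1.png',cv2.resize(o,(800,400)))"
```

```text
3.275 own 0.1562 -0.182 z 0.3604 F own [0.02 0.01 0.05] w 0.005403248636735577 rot [[0.161, -0.003, 0.987], [-0.987, -0.0, 0.161], [-0.0, -1.0, -0.003]]
```

View pics/p1.png

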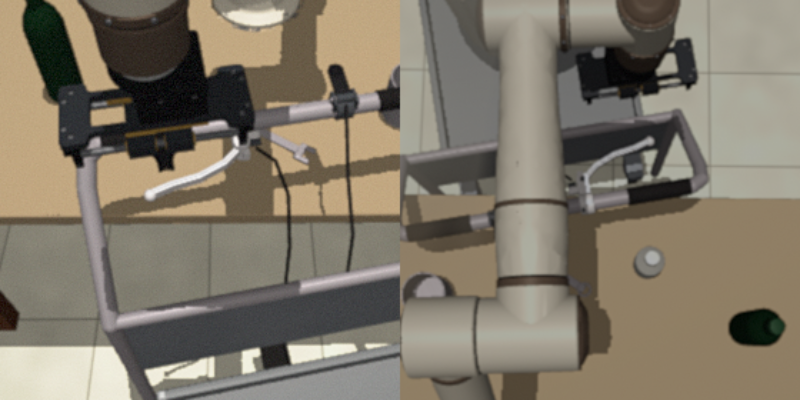

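The left half (scene) shows the shut gripper beyond and above the lever, with its wings along the bar. The right half (top) shows it pail-side of the ball end (scaled pixel about (650,140)), with nothing beneath it. I go down to z ≈ 0.18.

Call:
jog_arm([
  [[-0.004,0.03,0],[0,0,0],0],
  [[0,0.04,0],[0,0,0],0],
  [[0,0.04,0],[0,0,0],0],
  [[0,0.04,0],[0,0,0],0],
  [[0,0.03,0],[0,0,0],0],
  [[0,0,0],[0,0,0],0],
  [[0,0,0],[0,0,0],0],
])

```text
time_s: 4.25
tcp_pos: [0.6809, -0.1256, 0.1848]
ee_rot: [[0.168, 0.003, 0.986], [-0.986, -0.001, 0.168], [0.001, -1.0, 0.003]]
wrist_force: [-0.4, -0.3, 0.4]
gripper_width: 0.006
```

```bash
python3 s.py; python3 -c "
from h import *
o=np.hstack([capture('scene')[120:400,120:400],capture('wrist')[70:350,140:420]])[:,:,::-1]
cv2.imwrite('pics/p2.png',cv2.resize(o,(800,400)))"
```

```text
4.25 own 0.1571 -0.1753 z 0.1848 F own [-0.4  -0.25  0.37] w 0.005977884052363976 rot [[0.168, 0.003, 0.986], [-0.986, -0.001, 0.168], [0.001, -1.0, 0.003]]
```

View pics/p2.png

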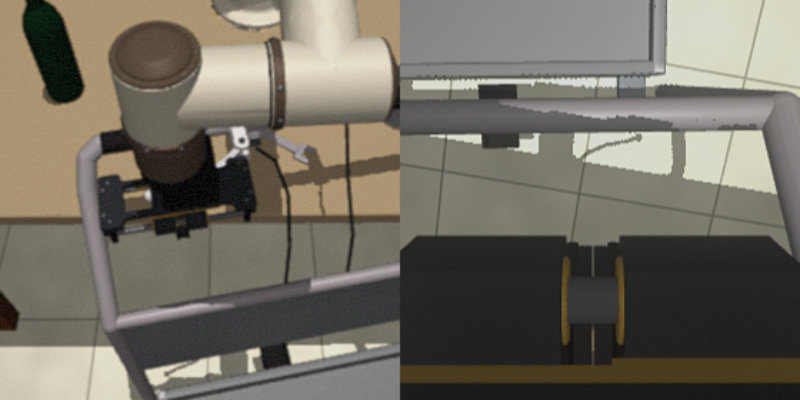

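Fingers are down beyond the lever and clear of the cart's lower cross tube (seen in the wrist view). The ball end shows just to the left of the gripper at scaled pixel (148,195). I close in on it.

Call:
jog_arm([
  [[0.001,0.004,-0.01],[0,0,0],0],
  [[0,0,-0.01],[0,0,0],0],
  [[0,0,-0.01],[0,0,0],0],
  [[0,0,-0.005],[0,0,0],0],
  [[0,0,-0.005],[0,0,0],0],
  [[0,0,-0.003],[0,0,0],0],
  [[0,0,-0.003],[0,0,0],0],
  [[0,0,-0.003],[0,0,0],0],
  [[0,0,0],[0,0,0],0],
  [[0,0,0],[0,0,0],0],
])

```text
time_s: 5.6
tcp_pos: [0.6326, -0.1353, 0.1787]
ee_rot: [[0.167, 0.001, 0.986], [-0.986, -0.0, 0.167], [0.0, -1.0, 0.001]]
wrist_force: [2.0, -0.8, -0.0]
gripper_width: 0.008
```

```bash
python3 s.py
```

```text
5.6 own 0.1077 -0.1768 z 0.1787 F own [ 1.86 -1.16 -0.02] w 0.007580703030341693 rot [[0.167, 0.001, 0.986], [-0.986, -0.0, 0.167], [0.0, -1.0, 0.001]]
```

Contact came where expected, at about 2 N. I press on gently.

Call:
jog_arm([
  [[0,0,-0.003],[0,0,0],0],
  [[0,0,-0.003],[0,0,0],0],
  [[0,0,-0.003],[0,0,0],0],
  [[0,0,-0.003],[0,0,0],0],
  [[0,0,-0.003],[0,0,0],0],
  [[0,0,-0.003],[0,0,0],0],
  [[0,0,-0.003],[0,0,0],0],
  [[0,0,-0.003],[0,0,0],0],
  [[0,0,-0.003],[0,0,0],0],
  [[0,0,0],[0,0,0],0],
])

```text
time_s: 6.85
tcp_pos: [0.6062, -0.1406, 0.1791]
ee_rot: [[0.167, 0.003, 0.986], [-0.986, -0.001, 0.167], [0.002, -1.0, 0.003]]
wrist_force: [6.0, -4.0, -0.0]
gripper_width: 0.007
```

```bash
python3 s.py; python3 -c "
from h import *
o=np.hstack([capture('scene')[120:320,120:320],capture('top')[80:280,200:400]])[:,:,::-1]
cv2.imwrite('pics/p3.png',cv2.resize(o,(800,400)))"
```

```text
6.85 own 0.0809 -0.1776 z 0.1791 F own [ 5.21 -4.92 -0.04] w 0.006886985819390895 rot [[0.167, 0.003, 0.986], [-0.986, -0.001, 0.167], [0.002, -1.0, 0.003]]
```

View pics/p3.png

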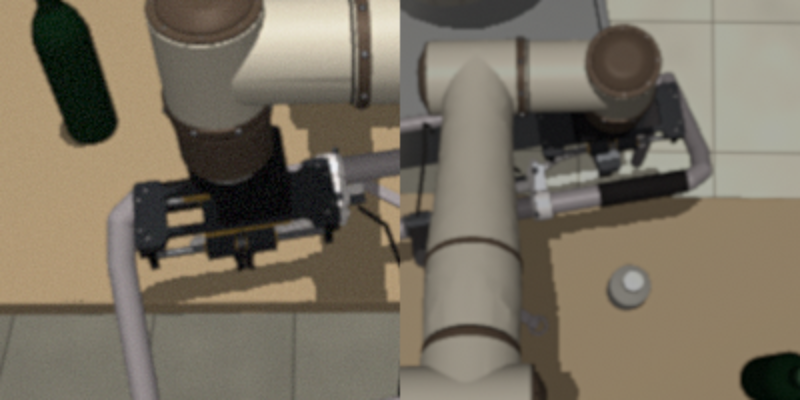

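The lever follows the fingers, but there is a sideways force of about −5 N. It could be blade friction or the gripper wing touching the clamp. I check with the moment to see at what height the force acts.

```bash
python3 s.py; python3 -c "
from h import *
s=sense();F=np.array(s['wrist_force']);M=np.array(s['moment']);print(F,M,'rz',-M[0]/F[1],M[1]/F[0])
X=np.array([.9859,.1671,0]);Y=np.array([-.1671,.9859,0]);print('M own',M@X,M@Y,M[2])"
```

```text
6.95 own 0.081 -0.1776 z 0.1791 F own [ 4.91 -4.64 -0.76] w 0.0057917007647015645 rot [[0.167, 0.003, 0.986], [-0.986, -0.001, 0.167], [0.002, -1.0, 0.003]]
[ 5.61354096 -3.75820253 -0.75535983] [-0.96485486 -1.74369527 -0.01464047] rz -0.25673306643523686 -0.31062305956920067
M own -1.2426218843137853 -1.5578819164087936 -0.014640469179548986
```

The picture is ambiguous, so I shift with the lever's arc (tool +x). That takes off friction and moves the wing away from the clamp.

Call:
jog_arm([
  [[0.002,0,0],[0,0,0],0],
  [[0.002,0,0],[0,0,0],0],
  [[0.002,0,0],[0,0,0],0],
  [[0.001,0,0],[0,0,0],0],
  [[0,0,0],[0,0,0],0],
  [[0,0,0],[0,0,0],0],
])

```text
time_s: 7.7
tcp_pos: [0.6062, -0.1467, 0.1783]
ee_rot: [[0.167, -0.001, 0.986], [-0.986, 0.0, 0.167], [-0.0, -1.0, -0.001]]
wrist_force: [2.8, 2.7, -0.1]
gripper_width: 0.005
```

```bash
python3 s.py; python3 -c "
from h import *
s=sense();F=np.array(s['wrist_force']);M=np.array(s['moment'])
X=np.array([.9859,.1671,0]);Y=np.array([-.1671,.9859,0]);print('M own',M@X,M@Y,M[2])"
```

```text
7.7 own 0.0798 -0.1836 z 0.1783 F own [ 3.19  2.18 -0.11] w 0.004630330868210354 rot [[0.167, -0.001, 0.986], [-0.986, 0.0, 0.167], [-0.0, -1.0, -0.001]]
M own 0.4792026306072748 -1.0082774807956072 -0.012812042194818254
```

The sideways force reversed, so it is blade friction, not the clamp. I go on along the arc to the stop.

Call:
jog_arm([
  [[0.0005,0,-0.002],[0,0,0],0],
  [[0.0005,0,-0.002],[0,0,0],0],
  [[0.0005,0,-0.002],[0,0,0],0],
  [[0.0005,0,-0.002],[0,0,0],0],
  [[0.0005,0,-0.002],[0,0,0],0],
  [[0,0,0],[0,0,0],0],
])

```text
time_s: 8.45
tcp_pos: [0.5971, -0.151, 0.1786]
ee_rot: [[0.167, 0.001, 0.986], [-0.986, -0.0, 0.167], [0.0, -1.0, 0.001]]
wrist_force: [5.2, 2.8, -1.7]
gripper_width: 0.007
```

```bash
python3 s.py
```

```text
8.45 own 0.0701 -0.1863 z 0.1786 F own [ 5.62  1.91 -1.67] w 0.007283594332067196 rot [[0.167, 0.001, 0.986], [-0.986, -0.0, 0.167], [0.0, -1.0, 0.001]]
```

Call:
jog_arm([
  [[0.0002,0,-0.001],[0,0,0],0],
  [[0.0002,0,-0.001],[0,0,0],0],
  [[0,0,-0.001],[0,0,0],0],
  [[0,0,0],[0,0,0],0],
])

```text
time_s: 8.95
tcp_pos: [0.597, -0.151, 0.1788]
ee_rot: [[0.167, 0.007, 0.986], [-0.986, 0.001, 0.167], [0.0, -1.0, 0.007]]
wrist_force: [9.9, 3.6, -4.0]
gripper_width: 0.006
```

```bash
python3 s.py
```

```text
8.95 own 0.07 -0.1863 z 0.1788 F own [10.38  1.92 -3.98] w 0.005909931426019264 rot [[0.167, 0.007, 0.986], [-0.986, 0.001, 0.167], [0.0, -1.0, 0.007]]
```

Force rose to 10 N with no motion, and Fz is −4. Before pressing harder I check that this is the stop and not something else touching.

```bash
python3 -c "
from h import *
s=sense();F=np.array(s['wrist_force']);M=np.array(s['moment'])
X=np.array([.9859,.1671,0]);Y=np.array([-.1671,.9859,0]);print('F',F@X,F@Y,F[2],'M own',M@X,M@Y,M[2],'rz',M@Y/(F@X))
o=np.hstack([capture('scene')[150:270,150:310],capture('top')[100:220,250:410]])[:,:,::-1]
cv2.imwrite('pics/p4.png',cv2.resize(o,(800,300),interpolation=cv2.INTER_CUBIC))"; python3 s.py
```

```text
F 10.378026736079253 1.9226394727869405 -3.9788265866178425 M own 0.672039863135135 -2.899079472391984 -0.1175348079018917 rz -0.2793478515827409
9.05 own 0.07 -0.1863 z 0.1788 F own [10.3   2.38 -3.99] w 0.005190644694359666 rot [[0.167, 0.007, 0.986], [-0.986, 0.001, 0.167], [0.0, -1.0, 0.007]]
```

View pics/p4.png

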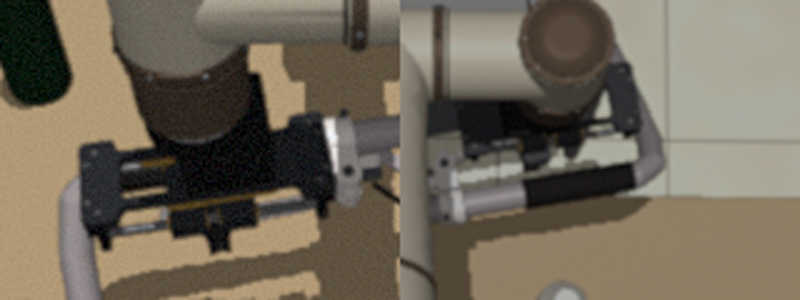

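The position matches the stop: about 39 mm of travel, and the top view shows the lever still short of the grip. But the wing sits right beside the clamp in the scene view (about (335,160) scaled). To be safe I back off 3 mm, shift 7 mm towards the ball end, raise 5 mm and press again.

Call:
jog_arm([
  [[0,0,0.001],[0,0,0],0],
  [[0,0,0.001],[0,0,0],0],
  [[0,0,0.001],[0,0,0],0],
  [[0.002,-0.002,0.001],[0,0,0],0],
  [[0.002,-0.002,0.001],[0,0,0],0],
  [[0.002,-0.001,0.001],[0,0,0],0],
  [[0.001,0,0],[0,0,0],0],
  [[0,0,0],[0,0,0],0],
])

```text
time_s: 10.05
tcp_pos: [0.6013, -0.1579, 0.1839]
ee_rot: [[0.167, 0.001, 0.986], [-0.986, -0.0, 0.167], [0.0, -1.0, 0.0]]
wrist_force: [3.5, 1.1, -0.0]
gripper_width: 0.008
```

```bash
cat >> s.py <<'E'
F=np.array(s['wrist_force']);M=np.array(s['moment']);print('M own',(M@x).round(3),(M@y).round(3),M[2].round(3),'rz',(M@y/(F@x)).round(3))
E
python3 s.py
```

```text
10.05 own 0.0732 -0.1938 z 0.1839 F own [ 3.62  0.5  -0.04] w 0.008249460820533268 rot [[0.167, 0.001, 0.986], [-0.986, -0.0, 0.167], [0.0, -1.0, 0.0]]
M own 0.27 -1.109 -0.075 rz -0.307
```

Call:
jog_arm([
  [[0,0,-0.001],[0,0,0],0],
  [[0,0,-0.001],[0,0,0],0],
  [[0,0,-0.001],[0,0,0],0],
  [[0,0,-0.001],[0,0,0],0],
  [[0,0,0],[0,0,0],0],
])

```text
time_s: 10.68
tcp_pos: [0.5975, -0.159, 0.1839]
ee_rot: [[0.167, 0.001, 0.986], [-0.986, -0.001, 0.167], [0.001, -1.0, 0.001]]
wrist_force: [5.3, -1.3, -1.0]
gripper_width: 0.007
```

```bash
python3 s.py
```

```text
10.675 own 0.0692 -0.1942 z 0.1839 F own [ 4.98 -2.18 -0.99] w 0.006708956641049479 rot [[0.167, 0.001, 0.986], [-0.986, -0.001, 0.167], [0.001, -1.0, 0.001]]
M own -0.713 -1.286 -0.021 rz -0.258
```

Call:
jog_arm([
  [[0,0,-0.001],[0,0,0],0],
  [[0,0,-0.001],[0,0,0],0],
  [[0,0,0],[0,0,0],0],
])

```text
time_s: 11.05
tcp_pos: [0.5968, -0.1592, 0.184]
ee_rot: [[0.167, 0.004, 0.986], [-0.986, -0.001, 0.167], [0.002, -1.0, 0.004]]
wrist_force: [8.2, -1.2, -0.8]
gripper_width: 0.008
```

```bash
python3 s.py
```

```text
11.05 own 0.0685 -0.1943 z 0.184 F own [ 7.87 -2.53 -0.76] w 0.00842886735107149 rot [[0.167, 0.004, 0.986], [-0.986, -0.001, 0.167], [0.002, -1.0, 0.004]]
M own -0.793 -2.054 -0.062 rz -0.261
```

The hard point is at the same place (own x ≈ 0.069) after the shift, which supports it being the stop. I average the readings to check the height at which the force acts.

```bash
cat > avg.py <<'E'
from h import *
X=np.array([.9859,.1671,0]);Y=np.array([-.1671,.9859,0]);a=[]
for i in range(10):
    s=sense();F=np.array(s['wrist_force']);M=np.array(s['moment']);a.append([F@X,F@Y,F[2],M@X,M@Y,M[2]]);im=capture('wrist')
print(s['time_s'],np.mean(a,0).round(3),np.std(a,0).round(3))
E
python3 avg.py
```

```text
11.5 [ 7.04  -2.373 -1.148 -0.8   -2.047 -0.031] [0.466 0.456 0.405 0.013 0.029 0.034]
```

Call:
jog_arm([
  [[0,0,-0.001],[0,0,0],0],
  [[0,0,-0.001],[0,0,0],0],
  [[0,0,0],[0,0,0],0],
])

```text
time_s: 11.92
tcp_pos: [0.5967, -0.1592, 0.1841]
ee_rot: [[0.167, 0.008, 0.986], [-0.986, -0.001, 0.167], [0.002, -1.0, 0.008]]
wrist_force: [11.1, -1.0, -3.8]
gripper_width: 0.008
```

```bash
python3 avg.py; python3 s.py
```

```text
12.375 [10.436 -2.831 -3.349 -0.882 -3.108 -0.055] [0.489 0.415 0.411 0.015 0.023 0.025]
12.425 own 0.0684 -0.1944 z 0.1841 F own [ 9.8  -2.92 -3.08] w 0.00927189126478271 rot [[0.167, 0.008, 0.986], [-0.986, -0.001, 0.167], [0.002, -1.0, 0.008]]
M own -0.927 -3.097 0.008 rz -0.316
```

The average gives dM/dF = −0.312 m, the same height as the lever-only contact. So the force is all at the blade, after 40 mm of travel: this is the stop. I press slightly more and hold for over a second.

Call:
jog_arm([
  [[0,0,-0.001],[0,0,0],0],
  [[0,0,-0.001],[0,0,0],0],
  [[0,0,0],[0,0,0],0],
  [[0,0,0],[0,0,0],0],
  [[0,0,0],[0,0,0],0],
  [[0,0,0],[0,0,0],0],
  [[0,0,0],[0,0,0],0],
  [[0,0,0],[0,0,0],0],
  [[0,0,0],[0,0,0],0],
  [[0,0,0],[0,0,0],0],
])

```text
time_s: 13.68
tcp_pos: [0.5966, -0.1592, 0.1842]
ee_rot: [[0.167, 0.013, 0.986], [-0.986, -0.001, 0.167], [0.003, -1.0, 0.012]]
wrist_force: [14.5, -1.5, -6.2]
gripper_width: 0.005
```

```bash
python3 avg.py; python3 s.py
```

```text
14.125 [14.435 -3.113 -5.497 -0.965 -4.196 -0.097] [0.425 0.519 0.544 0.021 0.028 0.043]
14.175 own 0.0683 -0.1944 z 0.1842 F own [13.95 -3.6  -5.1 ] w 0.0059822186355891985 rot [[0.167, 0.013, 0.986], [-0.986, -0.001, 0.167], [0.003, -1.0, 0.012]]
M own -0.936 -4.178 -0.118 rz -0.299
```

Firm at 14 N. The tip moved less than the stated sponginess predicts, so I check by eye where the lever stands.

```bash
python3 -c "
from h import *
o=np.hstack([capture('scene')[160:260,150:250],capture('top')[120:220,260:360]])[:,:,::-1]
cv2.imwrite('pics/p5.png',cv2.convertScaleAbs(cv2.resize(o,(800,400),interpolation=cv2.INTER_CUBIC),alpha=1.3,beta=20))
s=sense();print(s['joints'],s['effort'])"; python3 s.py
```

```text
[ 7.08339762e-02  2.25683992e+01 -4.45970975e+00  3.85336680e-02
 -6.22543301e+01  9.95493563e+01] [ -1.90546207 -42.45978713  12.8695035    3.45129982  -4.21893194
   0.08560051]
14.275 own 0.0683 -0.1944 z 0.1842 F own [13.39 -2.71 -5.61] w 0.006449418057794599 rot [[0.167, 0.013, 0.986], [-0.986, -0.001, 0.167], [0.003, -1.0, 0.012]]
M own -0.968 -4.232 -0.088 rz -0.316
```

View pics/p5.png

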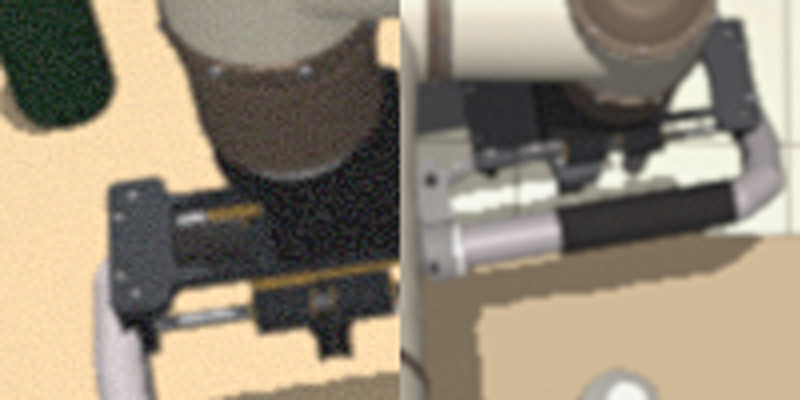

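The picture does not settle the angle, since the gripper hides the blade. I press a little harder, well under 45 N, and watch whether the tip yields.

Call:
jog_arm([
  [[0,0,-0.001],[0,0,0],0],
  [[0,0,-0.001],[0,0,0],0],
  [[0,0,-0.001],[0,0,0],0],
  [[0,0,0],[0,0,0],0],
  [[0,0,0],[0,0,0],0],
  [[0,0,0],[0,0,0],0],
  [[0,0,0],[0,0,0],0],
  [[0,0,0],[0,0,0],0],
])

```text
time_s: 15.28
tcp_pos: [0.5965, -0.1593, 0.1844]
ee_rot: [[0.168, 0.019, 0.986], [-0.986, -0.0, 0.168], [0.004, -1.0, 0.019]]
wrist_force: [20.6, -1.2, -8.5]
gripper_width: 0.004
```

```bash
python3 avg.py; python3 s.py
```

```text
15.725 [20.037 -3.39  -8.398 -1.093 -5.83  -0.129] [0.569 0.591 0.293 0.036 0.039 0.028]
15.775 own 0.0682 -0.1944 z 0.1844 F own [18.63 -2.86 -8.03] w 0.006009616388559688 rot [[0.168, 0.019, 0.986], [-0.986, -0.0, 0.168], [0.004, -1.0, 0.019]]
M own -1.094 -5.785 -0.163 rz -0.31
```

Still firm at 20 N with almost no yield. The stop also moved 1.6 mm when I pressed 8 mm further out along the blade, as a blade turned by about 0.34 rad would. It has been held firmly for over 3 s, so I now ease it out slowly.

Call:
jog_arm([
  [[0,0,0.002],[0,0,0],0],
  [[0,0,0.002],[0,0,0],0],
  [[0,0,0.002],[0,0,0],0],
  [[0,0,0.002],[0,0,0],0],
  [[0,0,0.002],[0,0,0],0],
  [[-0.0005,0,0.002],[0,0,0],0],
  [[-0.0005,0,0.002],[0,0,0],0],
  [[-0.001,0,0.003],[0,0,0],0],
  [[-0.001,0,0.003],[0,0,0],0],
  [[0,0,0],[0,0,0],0],
])

```text
time_s: 17.02
tcp_pos: [0.6079, -0.1541, 0.1838]
ee_rot: [[0.167, 0.0, 0.986], [-0.986, -0.001, 0.167], [0.001, -1.0, 0.0]]
wrist_force: [5.2, -1.9, 0.3]
gripper_width: 0.009
```

```bash
python3 s.py
```

```text
17.025 own 0.0802 -0.1912 z 0.1838 F own [ 4.78 -2.73  0.25] w 0.008805220679409366 rot [[0.167, 0.0, 0.986], [-0.986, -0.001, 0.167], [0.001, -1.0, 0.0]]
M own -0.968 -1.205 0.054 rz -0.252
```

Call:
jog_arm([
  [[-0.001,0,0.003],[0,0,0],0],
  [[-0.001,0,0.003],[0,0,0],0],
  [[-0.001,0,0.003],[0,0,0],0],
  [[-0.001,0,0.003],[0,0,0],0],
  [[-0.001,0,0.003],[0,0,0],0],
  [[-0.001,0,0.003],[0,0,0],0],
  [[-0.001,0,0.003],[0,0,0],0],
  [[-0.001,0,0.003],[0,0,0],0],
  [[0,0,0.003],[0,0,0],0],
  [[0,0,0.003],[0,0,0],0],
])

```text
time_s: 18.27
tcp_pos: [0.6353, -0.1401, 0.1829]
ee_rot: [[0.167, -0.002, 0.986], [-0.986, 0.001, 0.167], [-0.001, -1.0, -0.002]]
wrist_force: [0.9, 1.9, 0.8]
gripper_width: 0.005
```

Call:
jog_arm([
  [[0,0,0.003],[0,0,0],0],
  [[0,0,0.003],[0,0,0],0],
  [[0,0,0.004],[0,0,0],0],
  [[0,0,0.01],[0,0,0],0],
  [[0,0,0.02],[0,0,0],0],
  [[0,0,0.01],[0,0,0],0],
  [[0,-0.03,0],[0,0,0],0],
  [[0,-0.05,0],[0,0,0],0],
  [[0,-0.05,0],[0,0,0],0],
  [[0,-0.03,0],[0,0,0],0],
])

```text
time_s: 19.52
tcp_pos: [0.6857, -0.1325, 0.3471]
ee_rot: [[0.167, 0.004, 0.986], [-0.986, -0.001, 0.167], [0.001, -1.0, 0.004]]
wrist_force: [-0.5, -0.6, 0.4]
gripper_width: 0.005
```

```bash
python3 s.py; python3 -c "
from h import *
a,b=capture('scene'),capture('top')
o=np.hstack([a[120:400,120:400],b[40:320,140:420]])[:,:,::-1]
cv2.imwrite('pics/p6.png',cv2.resize(o,(800,400)))"
```

```text
19.525 own 0.1605 -0.1829 z 0.3471 F own [-0.59 -0.5   0.4 ] w 0.004808847858379932 rot [[0.167, 0.004, 0.986], [-0.986, -0.001, 0.167], [0.001, -1.0, 0.004]]
M own -0.079 -0.077 0.006 rz 0.13
```

View pics/p6.png

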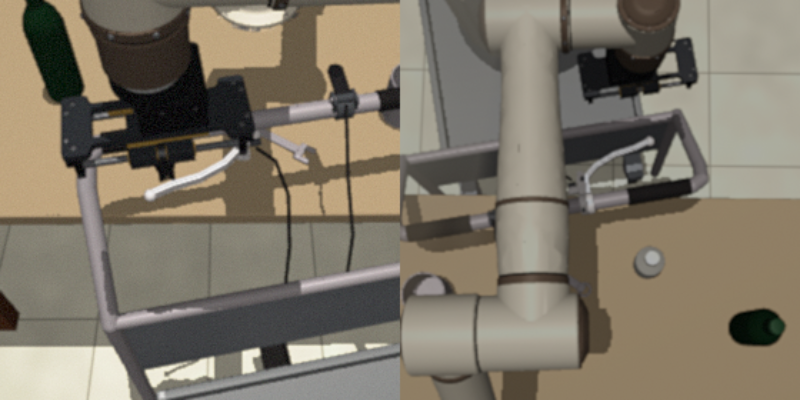

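The lever is back at its rest pixels: scaled (150,195) in the scene half and (650,140) in the top half, the same as before. The paddle is up, the bottles and spanner look unmoved and the arm is clear. The jug is only partly in view. I hand in.

```bash
python3 -c "
from station import *
print(finish_job())"
```

```text
the job is handed in; nothing more can be done
None
```

I pressed the brake lever in with the shut fingers on its outer face until it came up firm, held it there, eased it out slowly and lifted clear. The job is handed in at about 19.6 s; no verdict was reported.

- **Press:** The fingers moved about 40 mm from first contact, as expected for the stop. I held at 7 N or more for over 4 s in all, with a highest averaged push of about 20 N. I first touched the firm point at 10 N, then backed off and shifted 7 mm further from the clamp, because the gripper sat close to it.
- **Release:** I backed out at no more than about 24 mm/s while contact lasted. The last pictures show the lever at its rest position, the paddle up, and the bottles and spanner looking unmoved. The jug was only partly visible, but the gripper crossed the bench at z ≈ 0.36 m, well above it. The wrist force at the end was about zero.
- **What disagreed:** Beyond about 7 N the stop was much harder than the stated 2.5 N per mm; the tip moved only about 0.3 mm from 7 to 20 N. The moment readings put the force at about blade height, so I took it as the lever's own stop. The gripper hid the blade, so I could not confirm the angle by eye.

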